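# Close the dust extraction box with the hook pole

## Robot

A 7-joint arm with a two-finger parallel gripper is mounted at the origin on the work surface. World frame = base frame: x ahead of the robot, y to its left, z up, the work surface at z = 0. Lengths are in m, angles in rad, forces in N, time in s.
With the tool pointing down it reaches from about 0.4 to 0.875 m from the base axis. Payload 19.3 kg.
Tool frame: the origin (TCP) lies at the very end of the fingers, on their centre line; the grasp point (between the pads) lies 19 mm behind it; z points along the fingers, y is the line along which they close (so a half turn about z gives the same grasp; the last joint's range is limited). The gripper opens to 85 mm and grips with 20 to 120 N. Pads are 22 mm wide; open, the fingers measure 114 mm over their backs; the gripper's body (76 mm by 85 mm) begins 54 mm behind the grasp point. The pads swing forward as they close: fully open they stand 13 mm farther back than shut.
Start: joints at [1.204, 0.521, -0.036, 1.599, 0.021, 1.021, -0.113], TCP at [0.183, -0.598, 0.195] pointing down, gripper open.
Joint ranges: [-2.91, 2.91], [-0.3, 2.13], [-1.5, 1.42], [0.17, 2.43], [-1.26, 4.41], [0.16, 1.93], [-2.52, 2.52]. Speed limits (rad/s): [1.89, 1.89, 2.39, 2.39, 3.01, 3.01, 3.01].

## Interface

Orientations are given as [roll, pitch, yaw] about the fixed x, y, z axes, in that order (R = Rz(yaw) Ry(pitch) Rx(roll)).
In Python, from workcell import bot gives the robot as it stands.
- The arm moves only by the shell command python3 -m crank 'ROWS' [FORCE]. ROWS is a JSON object of lists of equal length, an entry for each row: "travel": the shift along the world's x, y, z in cm, a list of three; "turn": the turn, a rotation vector about the world's x, y, z in degrees, a list of three; "gripper": the closure, from 0 (fully open) to 1 (shut). A call has exactly 5 rows; each row is the pose to reach, as a shift and turn from the pose commanded when the call began; what a row does not reach only later rows make up. A row lasts 1/10 s, in which the tool goes at most 50 mm and 8.59 degrees, less where a joint would pass 70% of its speed; a pose out of reach is approached as far as the arm can. A call with a gripper value outside its range is refused whole. The fingers move at their own pace and stop on an object; FORCE is the grip in N (left out, the last holds). Time passes only in rows, so rows that repeat a pose let the fingers close, or fill a call up. It gives the time, the measured TCP pose, the force, the opening and the grip force at its end, in the units of the state.
- bot.observe(): the state, without advancing time (a new reading comes with each control period).
- bot.grab_frame(name): name is "side" or "top" or "wrist"; returns a dict with "pixels" (420x560x3 uint8, red, green, blue), "fx", "fy", "cx", "cy" (pixels), "extrinsics" (4x4, takes a point from world to camera coordinates). Camera axes: x right, y down, z forward; pixel columns grow to the right and rows downward; lengths in m; the calibration is good to about 2 mm. A picture is of the moment at which its call begins. There is no depth.
- bot.job_done(): hands the job in; it is judged then, once.
The state is a dict: "clock": time; "qpos": joint angles; "qd": joint speeds; "joint_efforts": joint torques, N m; "position": TCP position; "tool_rot": TCP orientation; "force": force on the tool from outside, world axes, zero at the start; "moment": the same for the moment, N m; "grip_width": finger opening in m; "finger_force": force on a finger pad.
Only numpy, scipy, OpenCV 4.12 (cv2) and the standard library are available. Lean on these libraries where they do the work, as an engineer would, in place of code of your own. Each camera call takes 0.05 s, during which the arm holds its last target. There are 200 camera calls.

## Task

The milling is done: shut off the dust extraction box. Take the hook pole from its stand, hook it into the ring eye on the flap that hangs open inside the box, and draw the flap shut until the catch has snapped and holds it against its rubber buffer; pull gently, so that the eye is not bent. Then unhook the pole and lay it back in both forks of its stand as it was, keeping the gripper and arm off the box and leaving the other things on the bench where they are.

Things in the scene. Friction and masses are not known exactly. Their poses are not given: they have to be found in the camera images.
- extraction_box: Dust extraction box, fixed: white filter case with slotted grey cover below, aluminium-framed mouth above, clear cheeks and roof, duct at the rear; 340 mm wide (y), 210 deep (x), 402 high. Origin: middle of its front edge on the bench; x points from the front into the box, z up. Mouth: 300 wide between posts, leaning back 8 deg; its header bar's underside at x 39, z 375 mm.
- flap_hinge (a point): Middle of the hinge line (along the box's y), at the foot of the mouth, 140 mm above the bench; axes of the box. Bottom-hung steel flap, 288 wide, 210 tall, 6 thick, 0.35 to 0.6 kg: swings INTO the box. It now rests on its stop, 35 deg inward of shut, and falls open there by its weight unless the catch holds it. Shut, it leans back 8 deg in the mouth.
- eye (a point): Centre of the steel ring eye, 30 mm inside, 42 outside, wire 6 thick, on the flap's outer face. Axes of the flap: x its inward normal, y along the hinge, z up the flap; the hole runs along z. 36 mm out from the face, 150 up from the hinge. In the box's frame: x 76, z 274 mm open; x -15 (up to 11 more or less), z 293 shut; y 0. More than 15 N from the pole bends it.
- catch_mid (a point): Middle of the slotted bracket under the header bar with a sprung roller catch and rubber buffer, 50 mm wide, lowest point 344 mm above the bench. It is set up to 16 mm nearer or deeper, so where the flap is shut must be felt. Pull at the eye: 0.5 to 3 N; near shut the roller adds up to 7 N, then snaps over: the force drops and the flap jumps on to the buffer, which yields 1 mm per 12 N.
- pole: Hook pole, 420 mm, 0.22 to 0.31 kg, loose in its stand: black flat-sided grip 130 long x 24 wide x 26 high on a 12 mm aluminium rod with a steel hook. Origin: centre of the grip; x along the pole to the hook, z up. Rod from x -125 to 283. The hook's finger, 8 thick, turns straight down at the rod's end (x 290, outermost 296), its tip 38 mm below the pole's axis.
- hook (a point): Middle of the hook's down-turned finger: 290 mm along the pole from the grip's centre and 22 mm below the pole's axis; axes of the pole. The finger reaches 16 mm below this point; the underside of the rod is 16 mm above it.
- pole_stand: Pole stand, fixed: aluminium base plate 330 x 70 x 10 mm, two posts, each with an upward V fork of 6 mm wire, prongs 60 mm apart at the top, 115 mm above the bench. Origin: on the bench under the grip's place; x along the stand to the end where the hook lies, z up. Forks at x -95 and x 165 mm carry the rod on both sides of the grip.
- stand_seat (a point): Where the centre of the pole's grip lies when the pole rests in both forks: 95 mm above the bench; axes of the stand, the pole's x along the stand's x.
- mill_jar: Steel milling jar with two seams, 72 mm diameter, 86 high, bystander. Origin: centre of its underside.
- jar_lid: Round steel jar lid with a stepped stem, 76 mm diameter, 50 high, bystander. Origin: centre of its underside.
- beaker: Glass beaker, 64 mm diameter, 85 high, bystander. Origin: centre of its underside.
- jar_cap: White plastic screw cap, 60 mm diameter, 22 high, bystander. Origin: centre of its underside.

How it is judged:
By the outcome, as a careful person would: the job done as asked, in the order asked, and still so for the second after the job is handed in, with the robot touching nothing.
It also fails if it takes over 58 s, if anything falls off the work surface, if the arm or the gripper's body presses on something with over 40 N, if the wrist force passes 120 N, or if a joint passes its speed limit or range.

## Working session

There is one attempt and no reset: what is moved stays moved. The work goes in short steps, Python scripts to look and compute and a shell command to move; the robot and the scene stay as the last step left them, time stands still between calls to the robot, and variables do not carry over. Pictures are saved under pics/ and viewed, at most 10 in all, crops included, and the job is handed in when it is done.

```bash
ls; mkdir -p pics; python3 - <<'E'
from workcell import bot
import cv2,numpy as np
s=bot.observe(); print({k:np.round(v,3).tolist() for k,v in s.items()})
for n in ["side","top"]:
    f=bot.grab_frame(n); cv2.imwrite(f"pics/{n}0.png",cv2.resize(f["pixels"][:,:,::-1],(800,600),interpolation=cv2.INTER_CUBIC))
    print(n,f["fx"],f["fy"],f["cx"],f["cy"],np.round(f["extrinsics"],4).tolist())
E
```

```text
pics
{'clock': 0.0, 'qpos': [1.204, 0.522, -0.036, 1.6, 0.021, 1.021, -0.113], 'qd': [0.0, -0.0, 0.001, -0.0, 0.0, -0.0, 0.0], 'joint_efforts': [-0.0, -92.711, 1.98, -36.992, 0.018, 0.008, 0.0], 'position': [0.183, -0.597, 0.195], 'tool_rot': [-3.141, 0.0, 0.297], 'force': [-0.203, -0.097, -1.208], 'moment': [0.015, 0.008, -0.045], 'finger_force': 0.0, 'grip_width': 0.085}
side 534.703931352133 534.703931352133 278.41537012051833 207.66130794039677 [[-0.7939, -0.608, -0.0101, 0.4229], [-0.4046, 0.5406, -0.7376, 0.4009], [0.4539, -0.5815, -0.6752, 1.2198], [0.0, 0.0, 0.0, 1.0]]
top 462.62249176313037 462.62249176313037 274.99519656477133 205.46644079217162 [[0.02, -0.9998, 0.0082, -0.0392], [-0.9865, -0.0211, -0.1623, 0.5873], [0.1624, -0.0048, -0.9867, 1.4281], [0.0, 0.0, 0.0, 1.0]]
```

View pics/side0.png

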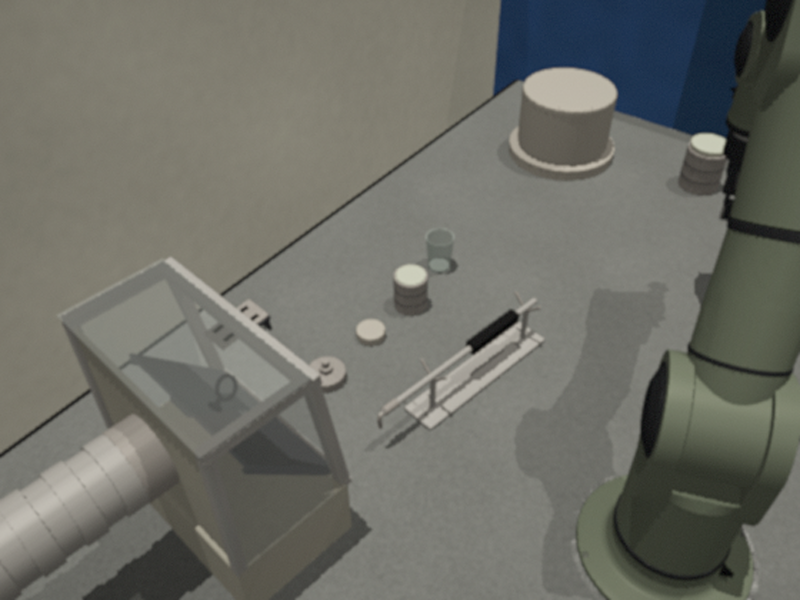

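View pics/top0.png

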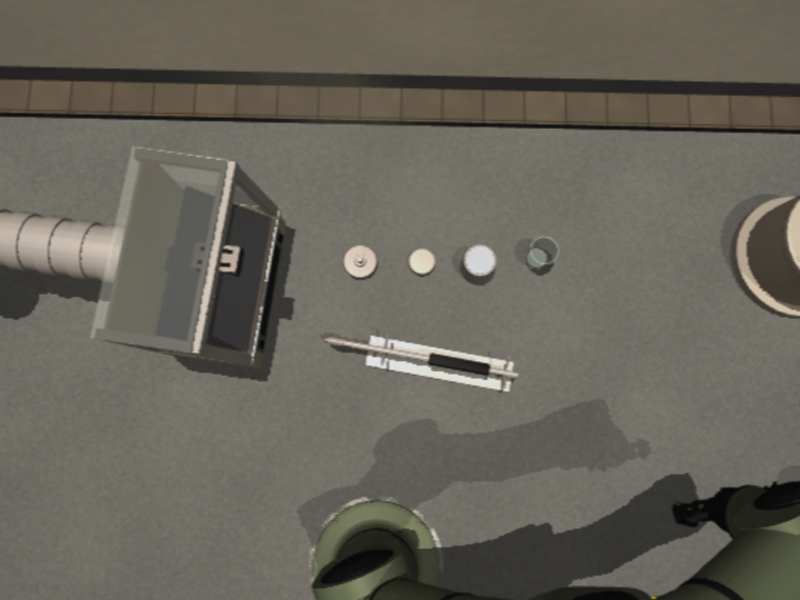

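Side: the box is at lower left with its ring eye at about (226,385), the pole in its stand from (382,415) to (535,303). Top: the box is at left with its mouth facing right (world -y), catch (230,258), the pole from hook (328,341) to (517,376), grip (430-489, 355-372). Next, enlarged crops.

```bash
python3 - <<'E'
from workcell import bot
import cv2
for n,(x0,y0,x1,y1,k) in {"top":(60,95,380,285,2.5),"side":(30,170,390,420,2.2)}.items():
    f=bot.grab_frame(n); p=f["pixels"][y0:y1,x0:x1,::-1]
    p=cv2.convertScaleAbs(cv2.resize(p,None,fx=k,fy=k,interpolation=cv2.INTER_CUBIC),alpha=1.4)
    cv2.imwrite(f"pics/{n}1.png",p)
E
```

```text
(no output)
```

View pics/top1.png

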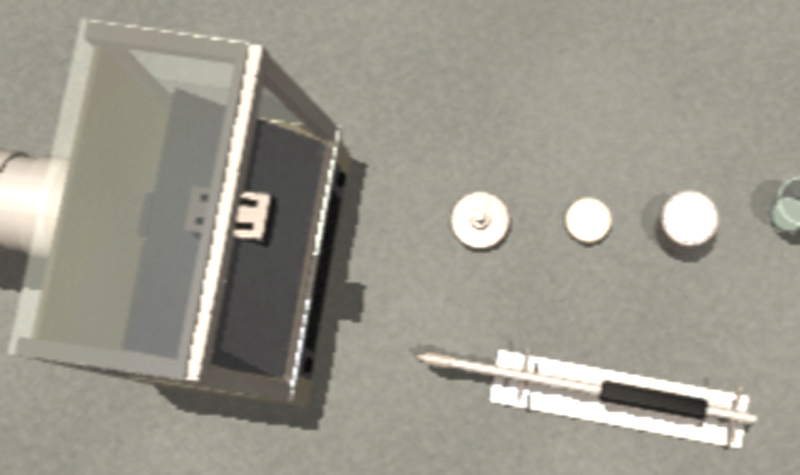

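View pics/side1.png

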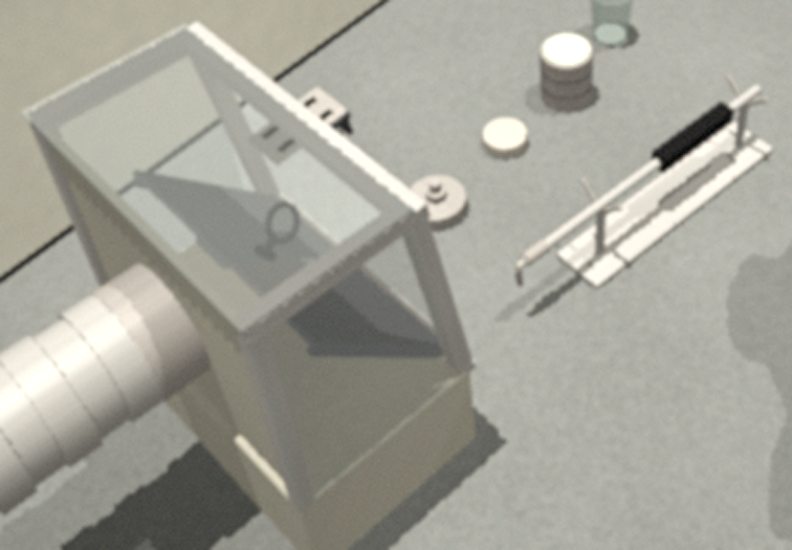

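Side crop: eye (283,223), roof rear corners (28,112) and (245,335), hook bend (523,263), rod end (760,89). Top crop: rod end (756,418), hook (418,357), grip (602,391)–(706,406), roof rear corners (85,20) and (10,352).

```bash
cat > h.py <<'E'
import numpy as np
from scipy.optimize import least_squares
C={"side":(534.704,278.415,207.661,np.array([[-0.7939,-0.608,-0.0101,0.4229],[-0.4046,0.5406,-0.7376,0.4009],[0.4539,-0.5815,-0.6752,1.2198]])),
"top":(462.622,274.995,205.466,np.array([[0.02,-0.9998,0.0082,-0.0392],[-0.9865,-0.0211,-0.1623,0.5873],[0.1624,-0.0048,-0.9867,1.4281]]))}
def proj(c,p):
    f,cx,cy,E=C[c]; q=E@np.r_[p,1]; return np.array([cx+f*q[0]/q[2],cy+f*q[1]/q[2]])
def crop(c,u):
    return np.array([60+u[0]/2.5,95+u[1]/2.5]) if c=="top" else np.array([30+u[0]/2.2,170+u[1]/2.2])
def W(t,p):
    c,s=np.cos(t[2]),np.sin(t[2]); return np.array([t[0]+c*p[0]-s*p[1],t[1]+s*p[0]+c*p[1],p[2]])
def fit(obs,t0):
    g=lambda t:np.concatenate([proj(c,W(t,p))-crop(c,u) for c,p,u in obs])
    r=least_squares(g,t0,loss="soft_l1"); print(np.round(r.x,4),np.degrees(r.x[2]));print(np.round(g(r.x).reshape(-1,2),1).tolist()); return r.x
E
python3 - <<'E'
from h import *
box=[("top",(.21,-.17,.402),(85,20)),("top",(.21,.17,.402),(10,352)),("side",(.21,-.17,.402),(28,112)),("side",(.21,.17,.402),(245,335)),
("side",(.076,0,.274),(283,223)),("side",(0,.17,.14),(470,372))]
b=fit(box,[.5,.3,1.5])
pole=[("top",(-.125,0,.095),(756,418)),("top",(.296,0,.095),(418,357)),("side",(-.125,0,.095),(760,89)),("side",(.29,0,.095),(523,263)),
("top",(-.065,0,.108),(706,406)),("top",(.065,0,.108),(602,391))]
p=fit(pole,[.4,-.1,1.5])
print("eye open",W(b,(.076,0,.274)),"shut",W(b,(-.015,0,.293)))
for n,q in {"hdr+":(.039,.15,.375),"hdr-":(.039,-.15,.375),"sill":(0,.17,.14)}.items(): print(n,W(b,q),(proj("top",W(b,q))-[60,95])*2.5)
for u in [(480,220),(588,220),(690,218),(800,212)]:
    r=least_squares(lambda q:proj("top",np.r_[q,.04])-crop("top",u),[.5,0]).x; print("byst",r)
E
```

```text
[0.5821 0.2491 1.4325] 82.07386929107439
[[-0.6, -0.0], [-2.2, 1.3], [-0.4, -1.3], [-1.1, -0.9], [1.1, 0.7], [1.1, -2.9]]
[ 0.431  -0.1714  1.4133] 80.97733960672883
[[-0.1, 0.1], [-1.3, -0.1], [-0.0, -1.0], [-0.1, 0.2], [1.0, 1.2], [-0.0, -0.5]]
eye open [0.59261208 0.32434219 0.274     ] shut [0.58006352 0.23421154 0.293     ]
hdr+ [0.43894292 0.3083801  0.375     ] [193.29260077 365.28724593]
hdr- [0.73607692 0.26701122 0.375     ] [253.97734084  74.28306962]
sill [0.41375603 0.27251061 0.14      ] [279.67903541 404.67787806]
byst [0.66134789 0.0487147 ]
byst [ 0.66439319 -0.09098228]
byst [ 0.66992169 -0.22312204]
byst [ 0.68099806 -0.3660153 ]
```

```bash
python3 -m crank '{"travel":[[2.5,4.3,0],[5,8.5,0],[7.5,12.8,0],[10,17,0],[12.4,21.3,0]],"turn":[[0,0,8],[0,0,16],[0,0,24],[0,0,32],[0,0,40]],"gripper":[0,0,0,0,0]}' 80
python3 -m crank '{"travel":[[3,5,0],[6,10,0],[9,15,0],[12.4,21.3,0],[12.4,21.3,0]],"turn":[[0,0,8],[0,0,16],[0,0,24],[0,0,24],[0,0,24]],"gripper":[0,0,0,0,0]}' 80
python3 -m crank '{"travel":[[0,0,0],[0,0,0],[0,0,0],[0,0,0],[0,0,0]],"turn":[[0,0,0],[0,0,0],[0,0,0],[0,0,0],[0,0,0]],"gripper":[0,0,0,0,0]}' 80
python3 - <<'E'
from workcell import bot
import cv2,numpy as np
f=bot.grab_frame("wrist"); cv2.imwrite("pics/w0.png",f["pixels"][:,:,::-1])
E=f["extrinsics"]
for x in (-.125,-.065,.065,.165,.29):
    t=(.431,-.1714,1.4133); q=E@[t[0]+x*np.cos(t[2]),t[1]+x*np.sin(t[2]),.108 if abs(x)<.1 else .101,1]
    print(x,f["cx"]+f["fx"]*q[0]/q[2],f["cy"]+f["fy"]*q[1]/q[2])
s=bot.observe();print(s["position"],s["tool_rot"],s["clock"],s["qpos"])
E
```

```text
clock: 0.7
position: [0.3074, -0.3829, 0.1954]
tool_rot: [3.141, 0.0, 1.001]
force: [1.0, -0.6, 0.2]
grip_width: 0.0853
finger_force: 0.0
clock: 1.2
position: [0.4314, -0.1697, 0.1955]
tool_rot: [3.141, 0.0, 1.414]
force: [0.4, -0.4, -0.4]
grip_width: 0.0852
finger_force: 0.0
clock: 1.7
position: [0.4304, -0.1726, 0.1953]
tool_rot: [-3.141, 0.0, 1.412]
force: [1.0, 0.3, -0.2]
grip_width: 0.0855
finger_force: 0.0
-0.125 284.64472215420165 323.3235213219277
-0.065 284.66616725794785 270.0276500271698
0.065 284.6743174145679 118.1159027332247
0.165 284.65704472911625 -28.22947802865403
0.29 284.6655081191122 -269.68308316824164
[ 0.43044514 -0.17239184  0.19529322] [-3.14152664e+00  1.58294923e-04  1.41237132e+00] 1.75 [ 0.64180415  0.29414586 -0.47184328  1.99014112  0.16991451  0.89504771
 -0.07783361]
```

View pics/w0.png

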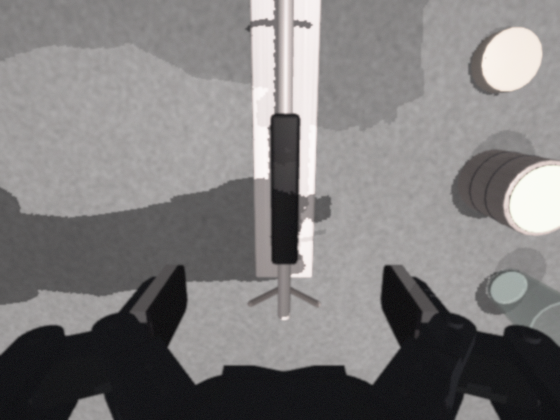

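Wrist view: grip spans rows 115–263 at column 285, 3–7 px ahead of the prediction (about 3–4 mm along the pole); laterally it is aligned.

```bash
python3 -m crank '{"travel":[[0,0.3,-3],[0,0.3,-6],[0,0.3,-9],[0,0.3,-11],[0,0.3,-11.9]],"turn":[[0,0,0],[0,0,0],[0,0,0],[0,0,0],[0,0,0]],"gripper":[0,0,0,0,0]}' 80
python3 -m crank '{"travel":[[0,0,0],[0,0,0],[0,0,0],[0,0,0],[0,0,0]],"turn":[[0,0,0],[0,0,0],[0,0,0],[0,0,0],[0,0,0]],"gripper":[0.3,0.6,1,1,1]}' 80
python3 -m crank '{"travel":[[0,0,0],[0,0,0],[0,0,0],[0,0,0],[0,0,0]],"turn":[[0,0,0],[0,0,0],[0,0,0],[0,0,0],[0,0,0]],"gripper":[1,1,1,1,1]}' 80
```

```text
clock: 2.25
position: [0.4298, -0.1687, 0.0748]
tool_rot: [-3.139, -0.0, 1.413]
force: [0.1, -0.2, 0.3]
grip_width: 0.0856
finger_force: 0.0
clock: 2.75
position: [0.431, -0.1689, 0.0768]
tool_rot: [3.141, 0.0, 1.414]
force: [-0.1, -0.1, 0.3]
grip_width: 0.0125
finger_force: 0.0
clock: 3.25
position: [0.4307, -0.1687, 0.0763]
tool_rot: [-3.142, 0.0, 1.414]
force: [0.1, 0.1, -0.6]
grip_width: -0.0
finger_force: 0.0
```

```bash
python3 - <<'E'
from workcell import bot
import cv2,numpy as np
a=bot.grab_frame("wrist")["pixels"][:,:,::-1]
b=bot.grab_frame("side")["pixels"][150:360,200:480,::-1]
cv2.imwrite("pics/g0.png",np.hstack([cv2.resize(a,(380,285)),cv2.resize(b,(380,285),interpolation=cv2.INTER_CUBIC)]))
print(bot.observe()["grip_width"],bot.observe()["finger_force"])
E
```

```text
0.00024383401296534392 0.0
```

View pics/g0.png

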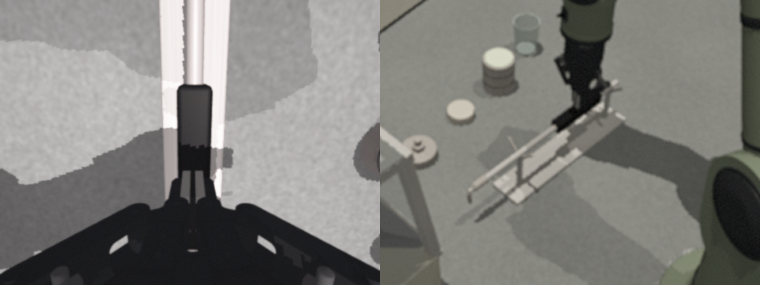

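```bash
python3 - <<'E'
from workcell import bot
from h import *
import cv2
f=bot.grab_frame("wrist");E=f["extrinsics"];s=bot.observe()
def w(p): q=E@np.r_[p,1]; return np.round([f["cx"]+f["fx"]*q[0]/q[2],f["cy"]+f["fy"]*q[1]/q[2]],1)
T=s["position"]; print(T,s["tool_rot"],"camera at",-E[:3,:3].T@E[:3,3])
print("tcp wrist",w(T),"grasp",w(T+[0,0,.019]),"side tcp crop",(proj("side",T)-[200,150])*1.357,(proj("side",T+[0,0,.019])-[200,150])*1.357)
t=(.431,-.1685,1.4133)
for x in(-.065,.065):print(x,w(W(t,(x,0,.108))),(proj("side",W(t,(x,0,.108)))-[200,150])*1.357)
a=f["pixels"][200:420,200:370,::-1]; b=bot.grab_frame("side")["pixels"][170:270,290:400,::-1]
cv2.imwrite("pics/g1.png",cv2.convertScaleAbs(np.hstack([cv2.resize(a,(425,550),interpolation=cv2.INTER_CUBIC),cv2.resize(b,(370,550),interpolation=cv2.INTER_CUBIC)]),alpha=2))
E
```

```text
[ 0.4307497  -0.16866748  0.07626931] [-3.14151736e+00 -1.60209916e-05  1.41370995e+00] camera at [ 0.44170618 -0.09742448  0.25484835]
tcp wrist [284.3 240.1] grasp [284.3 253.7] side tcp crop [197.09332069 117.54622776] [197.80006815 110.87672975]
-0.065 [284.6 373.2] [219.3025844   90.65100513]
0.065 [285.1 126.9] [175.97014719 122.74916233]
```

View pics/g1.png

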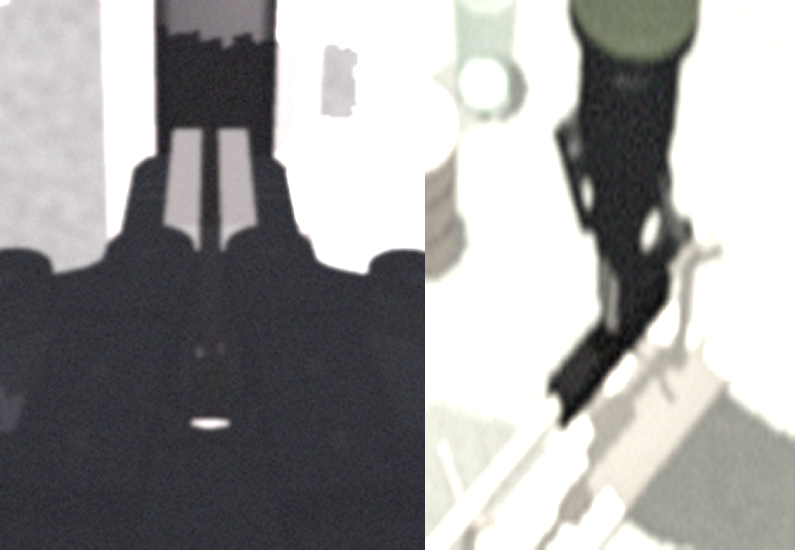

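```bash
python3 - <<'E'
from workcell import bot
from h import *
f=bot.grab_frame("wrist");E=f["extrinsics"];s=bot.observe()
def w(p): q=E@np.r_[p,1]; return np.round([f["cx"]+f["fx"]*q[0]/q[2],f["cy"]+f["fy"]*q[1]/q[2]],1)
T=s["position"]
for z in (.076,.09,.1,.108,.115,.12,.13): 
    p=np.r_[T[:2]+[.0017,.0109],z]; print(z,w(p),proj("side",p))
E
```

```text
0.076 [284.2 221.8] [342.55643828 238.7138089 ]
0.09 [284.3 230.4] [342.92318809 235.1009451 ]
0.1 [284.3 237.3] [343.18809957 232.49129378]
0.108 [284.3 243.5] [343.40182379 230.3858898 ]
0.115 [284.4 249.4] [343.59015681 228.53061536]
0.12 [284.4 253.9] [343.72544431 227.19789392]
0.13 [284.4 264. ] [343.99794909 224.51344077]
```

```bash
python3 - <<'E'
from workcell import bot
import numpy as np
f=bot.grab_frame("wrist");E=f["extrinsics"];s=bot.observe();T=s["position"]
print(f["fx"]); d=np.array([.1565,.9877,0]);l=np.array([.9877,-.1565,0])
for back in (0,.013,.032,.045):
  for fw in (0,.011):
    p=[E@np.r_[T+d*fw+l*k*.0425+[0,0,back],1] for k in(-1,1)]
    print(back,fw,[np.round([f["cx"]+f["fx"]*q[0]/q[2],f["cy"]+f["fy"]*q[1]/q[2]],0).tolist() for q in p])
E
python3 -m crank '{"travel":[[0,0,0],[0,0,0],[0,0,0],[0,0,0],[0,0,0]],"turn":[[0,0,0],[0,0,0],[0,0,0],[0,0,0],[0,0,0]],"gripper":[0,0,0,0,0]}' 80
python3 -m crank '{"travel":[[0,0,0],[0,0,0],[0,0,0],[0,0,0],[0,0,0]],"turn":[[0,0,0],[0,0,0],[0,0,0],[0,0,0],[0,0,0]],"gripper":[0,0,0,0,0]}' 80
```

```text
330.9583986701269
0 0 [[211.0, 240.0], [358.0, 240.0]]
0 0.011 [[210.0, 222.0], [359.0, 222.0]]
0.013 0 [[206.0, 249.0], [363.0, 249.0]]
0.013 0.011 [[204.0, 230.0], [364.0, 230.0]]
0.032 0 [[197.0, 265.0], [372.0, 265.0]]
0.032 0.011 [[195.0, 244.0], [374.0, 244.0]]
0.045 0 [[190.0, 278.0], [379.0, 278.0]]
0.045 0.011 [[188.0, 255.0], [381.0, 255.0]]
clock: 4.05
position: [0.4308, -0.1687, 0.0763]
tool_rot: [3.142, 0.0, 1.414]
force: [0.5, 0.1, -0.3]
grip_width: 0.0721
finger_force: 0.0
clock: 4.55
position: [0.4308, -0.1687, 0.0763]
tool_rot: [3.142, 0.0, 1.414]
force: [0.2, 0.7, 0.0]
grip_width: 0.0857
finger_force: 0.0
```

The measured finger ends sit about 33–38 mm behind the reported TCP, in both the open and the closed picture. So they closed above the grip, and I go 3.3 cm lower.

```bash
python3 -m crank '{"travel":[[0,0,-0.7],[0,0,-1.4],[0,0,-2.1],[0,0,-2.8],[0,0,-3.3]],"turn":[[0,0,0],[0,0,0],[0,0,0],[0,0,0],[0,0,0]],"gripper":[0,0,0,0,0]}' 80
python3 -m crank '{"travel":[[0,0,0],[0,0,0],[0,0,0],[0,0,0],[0,0,0]],"turn":[[0,0,0],[0,0,0],[0,0,0],[0,0,0],[0,0,0]],"gripper":[0.3,0.6,1,1,1]}' 80
python3 -m crank '{"travel":[[0,0,0],[0,0,0],[0,0,0],[0,0,0],[0,0,0]],"turn":[[0,0,0],[0,0,0],[0,0,0],[0,0,0],[0,0,0]],"gripper":[1,1,1,1,1]}' 80
```

```text
clock: 5.05
position: [0.4305, -0.1685, 0.0424]
tool_rot: [-3.141, -0.0, 1.414]
force: [-0.3, -0.2, -0.8]
grip_width: 0.0854
finger_force: 0.0
clock: 5.55
position: [0.4316, -0.1689, 0.0437]
tool_rot: [3.14, 0.0, 1.413]
force: [3.4, -1.0, 1.4]
grip_width: 0.0226
finger_force: 79.5
clock: 6.05
position: [0.4316, -0.1688, 0.0437]
tool_rot: [3.14, 0.0, 1.414]
force: [5.0, -1.3, 6.3]
grip_width: 0.0224
finger_force: 79.8
```

```bash
python3 -m crank '{"travel":[[0,0,1],[0,0,2.5],[0,0,4.5],[0,0,6.5],[0,0,9]],"turn":[[0,0,0],[0,0,0],[0,0,0],[0,0,0],[0,0,0]],"gripper":[1,1,1,1,1]}' 80
python3 -m crank '{"travel":[[0,0,3],[0,0,6],[0,0,9],[0,0,12],[0,0,14.6]],"turn":[[0,0,0],[0,0,0],[0,0,0],[0,0,0],[0,0,0]],"gripper":[1,1,1,1,1]}' 80
python3 -m crank '{"travel":[[2,2,0],[4.5,4,0],[7,6,0],[9,8,0],[10.5,9.1,0]],"turn":[[0,0,0.5],[0,0,1.1],[0,0,1.1],[0,0,1.1],[0,0,1.1]],"gripper":[1,1,1,1,1]}' 80
python3 -m crank '{"travel":[[0,0,0],[0,0,0],[0,0,0],[0,0,0],[0,0,0]],"turn":[[0,0,0],[0,0,0],[0,0,0],[0,0,0],[0,0,0]],"gripper":[1,1,1,1,1]}' 80
python3 - <<'E'
from workcell import bot
from h import *
import cv2
s=bot.observe();print(s["position"],s["tool_rot"],s["force"],s["moment"],s["qpos"])
im=[]
for n,(x0,y0,x1,y1) in {"top":(120,140,260,290),"side":(100,190,240,340)}.items():
    f=bot.grab_frame(n); im.append(cv2.resize(f["pixels"][y0:y1,x0:x1,::-1],(400,428),interpolation=cv2.INTER_CUBIC))
cv2.imwrite("pics/e0.png",cv2.convertScaleAbs(np.hstack(im),alpha=1.6))
t=(.5373,-.0776,1.4325)
for q in [(.296,0,.331),(.29,0,.293),(.065,0,.331),(.065,0,.344)]:
    a=(proj("top",W(t,q))-[120,140])*[400/140,428/150]; b=(proj("side",W(t,q))-[100,190])*[400/140,428/150]+[400,0]; print(q,a,b)
b=(.5821,.2491,1.4325); e=W(b,(.076,0,.274));print("eye",(proj("side",e)-[100,190])*[400/140,428/150]+[400,0])
E
```

```text
clock: 6.55
position: [0.4294, -0.1684, 0.1339]
tool_rot: [-3.139, -0.0, 1.414]
force: [0.4, 0.0, -2.7]
grip_width: 0.0225
finger_force: 79.1
clock: 7.05
position: [0.4298, -0.1683, 0.2809]
tool_rot: [-3.141, 0.0, 1.414]
force: [0.3, -1.1, -1.8]
grip_width: 0.0223
finger_force: 79.1
clock: 7.55
position: [0.5358, -0.0757, 0.2792]
tool_rot: [-3.14, -0.001, 1.435]
force: [-0.7, 0.3, -2.2]
grip_width: 0.0228
finger_force: 79.2
clock: 8.05
position: [0.5354, -0.0782, 0.2794]
tool_rot: [-3.142, 0.0, 1.432]
force: [-0.4, -0.3, -2.1]
grip_width: 0.0229
finger_force: 79.1
[ 0.53535055 -0.07818937  0.27944622] [-3.14151256e+00  2.85257356e-04  1.43219888e+00] [-0.42835815 -0.31633991 -2.07562319] [-0.06296363 -0.00536987  0.02265106] [ 0.44949946  0.34410019 -0.54368568  1.69374054  0.19203194  1.15728243
 -0.28441733]
(0.296, 0, 0.331) [176.73433577 141.18320151] [679.96923752 103.42136498]
(0.29, 0, 0.293) [190.83561471 150.18598013] [691.76957668 135.13003461]
(0.065, 0, 0.331) [429.13664703 181.21977414] [902.33624849 -36.63111292]
(0.065, 0, 0.344) [429.10699868 178.79366117] [902.12249756 -49.01351094]
eye [570.6398935  234.26978389]
```

View pics/e0.png

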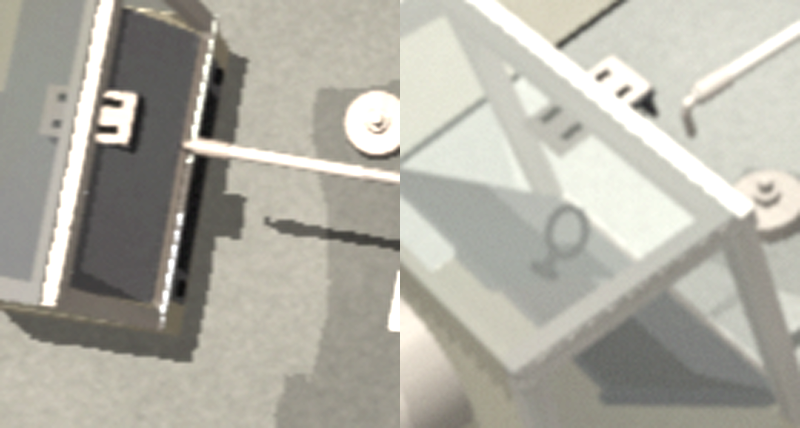

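The top crop shows the hook end at (184,145). The side crop shows the bend at (686,98), the finger tip at (691,134) and the ring centred at (567,233). The hook is about 5 mm further back than assumed.

```bash
python3 - <<'E'
from h import *
k=np.array([400/140,428/150])
T=lambda p:(proj("top",p)-[120,140])*k
S=lambda p:(proj("side",p)-[100,190])*k+[400,0]
d=np.array([.138,.9905,0])
g=lambda h:np.concatenate([T(h+d*.006)-[184,145],S(h+d*.006)-[686,98],S(h-[0,0,.038])-[691,134]])
r=least_squares(g,[.577,.21,.331]);print("hook axis end",r.x,np.round(g(r.x)/2.86,1))
e=least_squares(lambda q:S(np.r_[q,.274])-[567,233],[.59,.32]).x
b=np.array([.5821,.2491]);R=np.array([[.138,-.9905],[.9905,.138]])
print("eye",e,"boxframe eye",R.T@(e-b),"hook",R.T@(r.x[:2]-b))
for x in(0,.02,.04):
  p=W((*b,1.4325),(x,0,.36));print(x,T(p),S(p))
E
```

```text
hook axis end [0.57714695 0.20512055 0.33057958] [-0.8 -1.2 -0.6  0.9  1.8 -0.6]
eye [0.59560727 0.32513241] boxframe eye [ 0.0771741  -0.00288648] hook [-0.04424517 -0.00116317]
0 [132.68626466 129.49468568] [638.91791161  98.42813638]
0.02 [110.40259645 125.96142583] [616.33172815 112.36179594]
0.04 [ 88.13239748 122.43030164] [593.31431914 126.56148319]
```

```bash
python3 -m crank '{"travel":[[0.3,1.2,0],[0.5,2.6,0],[0.7,4,0],[0.9,5.2,0],[1.1,6.4,0]],"turn":[[0,0,0],[0,0,0],[0,0,0],[0,0,0],[0,0,0]],"gripper":[1,1,1,1,1]}' 80
python3 -m crank '{"travel":[[0.2,1.2,0],[0.4,2.4,0],[0.6,3.6,0],[0.7,4.6,0],[0.8,5.6,0]],"turn":[[0,0,0],[0,0,0],[0,0,0],[0,0,0],[0,0,0]],"gripper":[1,1,1,1,1]}' 80
python3 -m crank '{"travel":[[0,0,0],[0,0,0],[0,0,0],[0,0,0],[0,0,0]],"turn":[[0,0,0],[0,0,0],[0,0,0],[0,0,0],[0,0,0]],"gripper":[1,1,1,1,1]}' 80
python3 - <<'E'
from workcell import bot
from h import *
import cv2
s=bot.observe();print(s["position"],s["force"],s["moment"])
im=[]
for n,(x0,y0,x1,y1) in {"top":(100,140,200,240),"side":(120,210,220,310)}.items():
    f=bot.grab_frame(n); im.append(cv2.resize(f["pixels"][y0:y1,x0:x1,::-1],(400,400),interpolation=cv2.INTER_CUBIC))
cv2.imwrite("pics/e1.png",cv2.convertScaleAbs(np.hstack(im),alpha=1.7))
E
```

```text
clock: 8.65
position: [0.5469, -0.0122, 0.2793]
tool_rot: [-3.141, -0.0, 1.434]
force: [0.3, 0.3, -3.4]
grip_width: 0.0229
finger_force: 79.1
clock: 9.15
position: [0.5548, 0.0431, 0.2792]
tool_rot: [-3.142, 0.0, 1.433]
force: [-0.4, 0.4, -2.7]
grip_width: 0.0227
finger_force: 79.1
clock: 9.65
position: [0.5548, 0.0419, 0.2793]
tool_rot: [3.142, 0.0, 1.432]
force: [-0.7, -0.0, -2.0]
grip_width: 0.0228
finger_force: 79.1
[0.55477089 0.04192893 0.27930996] [-0.66657324 -0.04912205 -2.04993493] [-0.11681174  0.01016338 -0.00587126]
```

View pics/e1.png

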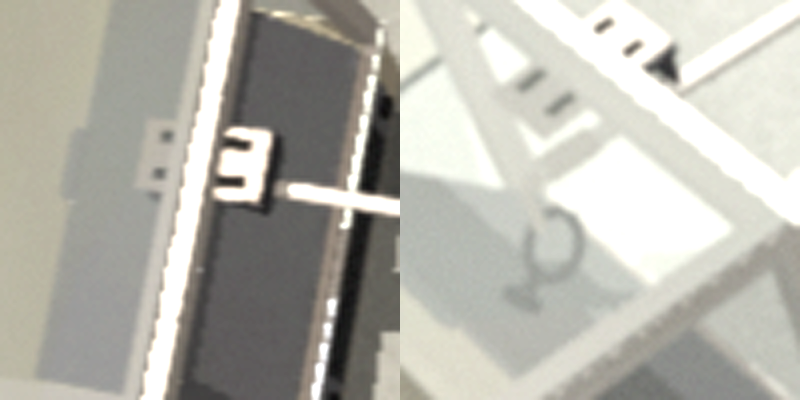

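```bash
python3 - <<'E'
from h import *
S=lambda p:(proj("side",p)-[120,210])*4+[400,0]
T=lambda p:(proj("top",p)-[100,140])*4
h=np.array([.5966,.3252])
for z in(.3306,.2926,.274):print(z,S(np.r_[h,z]))
J=[(S(np.r_[h,.274]+np.eye(3)[i]*.01)-S(np.r_[h,.274])) for i in range(3)];print("px/cm",J)
print("ring centre", least_squares(lambda q:S(np.r_[q,.274])-[555,244],[.59,.32]).x)
for x in(-.1,-.05,-.03,0): print(T(np.r_[h+x*np.array([.138,.9905]),.3306]))
# header bar ends, to check the box's y: bar underside outer ends
b=(.5821,.2491,1.4325)
for p in [(.01,-.025,.35),(.01,.025,.35),(.0,-.15,.14),(0,.15,.14)]: print(p,T(W(b,p)))
E
```

```text
0.3306 [534.19701381 172.07659058]
0.2926 [546.54916137 222.1643227 ]
0.274 [552.38826201 245.84176881]
px/cm [array([-13.19822445,  -8.75268034]), array([-14.22794508,  11.74640302]), array([ -3.12287495, -12.66320071])]
ring centre [0.59644048 0.32350259]
[311.54526599 190.56571694]
[235.45592814 178.4732054 ]
[205.0516278  173.64119657]
[159.47880775 166.39852804]
(0.01, -0.025, 0.35) [261.50906809 144.39494392]
(0.01, 0.025, 0.35) [246.04607228 220.47730109]
(0.0, -0.15, 0.14) [368.91696219  50.13590183]
(0, 0.15, 0.14) [292.72314301 440.51191874]
```

The top part shows the rod passing under the bracket (278,190). In the side part the hook's tip is at (547,224), just above the ring centred at (555,244). That matches the prediction to within 2 mm, so I lower carefully.

```bash
python3 -m crank '{"travel":[[0.2,-0.1,0],[0.2,-0.1,-0.2],[0.2,-0.1,-0.4],[0.2,-0.1,-0.6],[0.2,-0.1,-0.8]],"turn":[[0,0,0],[0,0,0],[0,0,0],[0,0,0],[0,0,0]],"gripper":[1,1,1,1,1]}' 80
python3 -m crank '{"travel":[[0,0,-0.1],[0,0,-0.2],[0,0,-0.3],[0,0,-0.4],[0,0,-0.5]],"turn":[[0,0,0],[0,0,0],[0,0,0],[0,0,0],[0,0,0]],"gripper":[1,1,1,1,1]}' 80
```

```text
clock: 10.25
position: [0.5567, 0.0414, 0.271]
tool_rot: [-3.141, -0.0, 1.433]
force: [-0.4, -1.1, -2.2]
grip_width: 0.0226
finger_force: 79.1
clock: 10.75
position: [0.5568, 0.0413, 0.2662]
tool_rot: [3.142, -0.0, 1.433]
force: [0.5, -0.4, -3.1]
grip_width: 0.0231
finger_force: 79.1
```

```bash
python3 -m crank '{"travel":[[0,0,-0.1],[0,0,-0.2],[0,0,-0.3],[0,0,-0.4],[0,0,-0.5]],"turn":[[0,0,0],[0,0,0],[0,0,0],[0,0,0],[0,0,0]],"gripper":[1,1,1,1,1]}' 80
```

```text
clock: 11.25
position: [0.5568, 0.0413, 0.2612]
tool_rot: [-3.142, -0.0, 1.433]
force: [0.4, -0.3, -2.5]
grip_width: 0.0227
finger_force: 79.1
```

```bash
python3 -m crank '{"travel":[[0,0,-0.1],[0,0,-0.3],[0,0,-0.5],[0,0,-0.7],[0,0,-0.8]],"turn":[[0,0,0],[0,0,0],[0,0,0],[0,0,0],[0,0,0]],"gripper":[1,1,1,1,1]}' 80
```

```text
clock: 11.75
position: [0.5567, 0.0413, 0.253]
tool_rot: [-3.141, 0.0, 1.433]
force: [-0.1, -0.6, -2.4]
grip_width: 0.0231
finger_force: 79.1
```

```bash
python3 -m crank '{"travel":[[-0.05,-0.4,0.05],[-0.1,-0.8,0.1],[-0.15,-1.2,0.15],[-0.2,-1.6,0.2],[-0.3,-2,0.3]],"turn":[[0,0,0],[0,0,0],[0,0,0],[0,0,0],[0,0,0]],"gripper":[1,1,1,1,1]}' 80
python3 -m crank '{"travel":[[-0.05,-0.3,0.05],[-0.1,-0.6,0.1],[-0.15,-0.9,0.15],[-0.2,-1.2,0.2],[-0.2,-1.5,0.25]],"turn":[[0,0,0],[0,0,0],[0,0,0],[0,0,0],[0,0,0]],"gripper":[1,1,1,1,1]}' 80
```

```text
clock: 12.25
position: [0.5539, 0.0213, 0.2565]
tool_rot: [3.141, -0.001, 1.433]
force: [1.5, 3.1, -0.5]
grip_width: 0.0229
finger_force: 79.3
clock: 12.75
position: [0.5517, 0.0061, 0.2588]
tool_rot: [-3.142, -0.0, 1.433]
force: [-0.1, 2.0, -0.3]
grip_width: 0.0227
finger_force: 79.3
```

```bash
python3 -m crank '{"travel":[[-0.05,-0.4,0.1],[-0.1,-0.8,0.15],[-0.15,-1.2,0.2],[-0.2,-1.6,0.25],[-0.3,-2,0.3]],"turn":[[0,0,0],[0,0,0],[0,0,0],[0,0,0],[0,0,0]],"gripper":[1,1,1,1,1]}' 80
python3 -m crank '{"travel":[[-0.05,-0.3,0.05],[-0.1,-0.6,0.1],[-0.15,-0.9,0.15],[-0.2,-1.2,0.2],[-0.2,-1.5,0.2]],"turn":[[0,0,0],[0,0,0],[0,0,0],[0,0,0],[0,0,0]],"gripper":[1,1,1,1,1]}' 80
```

```text
clock: 13.25
position: [0.5487, -0.0141, 0.2618]
tool_rot: [-3.142, 0.0, 1.433]
force: [1.4, 2.6, -1.9]
grip_width: 0.0228
finger_force: 79.3
clock: 13.75
position: [0.5467, -0.029, 0.2639]
tool_rot: [-3.142, 0.0, 1.433]
force: [0.9, 1.4, -2.9]
grip_width: 0.0226
finger_force: 79.1
```

```bash
python3 -m crank '{"travel":[[-0.02,-0.2,0],[-0.05,-0.4,0],[-0.08,-0.6,0],[-0.1,-0.7,0],[-0.1,-0.8,0]],"turn":[[0,0,0],[0,0,0],[0,0,0],[0,0,0],[0,0,0]],"gripper":[1,1,1,1,1]}' 80
python3 -m crank '{"travel":[[-0.02,-0.1,0],[-0.03,-0.2,0],[-0.04,-0.3,0],[-0.05,-0.4,0],[-0.06,-0.5,0]],"turn":[[0,0,0],[0,0,0],[0,0,0],[0,0,0],[0,0,0]],"gripper":[1,1,1,1,1]}' 80
```

```text
clock: 14.25
position: [0.5457, -0.0367, 0.2638]
tool_rot: [-3.142, -0.0, 1.433]
force: [1.0, 1.1, -2.3]
grip_width: 0.0225
finger_force: 79.2
clock: 14.75
position: [0.5452, -0.0417, 0.2638]
tool_rot: [-3.142, -0.0, 1.433]
force: [0.6, 0.4, -2.0]
grip_width: 0.0225
finger_force: 79.2
```

```bash
python3 -m crank '{"travel":[[-0.01,-0.1,0],[-0.02,-0.15,0],[-0.03,-0.2,0],[-0.04,-0.25,0],[-0.04,-0.3,0]],"turn":[[0,0,0],[0,0,0],[0,0,0],[0,0,0],[0,0,0]],"gripper":[1,1,1,1,1]}' 80
```

```text
clock: 15.25
position: [0.5448, -0.0447, 0.2638]
tool_rot: [3.142, -0.0, 1.433]
force: [0.6, 1.6, -2.1]
grip_width: 0.0229
finger_force: 79.2
```

```bash
python3 -m crank '{"travel":[[-0.01,-0.1,0],[-0.02,-0.15,0],[-0.03,-0.2,0],[-0.04,-0.25,0],[-0.04,-0.3,0]],"turn":[[0,0,0],[0,0,0],[0,0,0],[0,0,0],[0,0,0]],"gripper":[1,1,1,1,1]}' 80
```

```text
clock: 15.75
position: [0.5444, -0.0477, 0.2638]
tool_rot: [-3.142, -0.0, 1.433]
force: [0.6, 0.0, -2.4]
grip_width: 0.0228
finger_force: 79.2
```

```bash
python3 -m crank '{"travel":[[-0.01,-0.05,0],[-0.02,-0.1,0],[-0.03,-0.15,0],[-0.04,-0.2,0],[-0.04,-0.25,0]],"turn":[[0,0,0],[0,0,0],[0,0,0],[0,0,0],[0,0,0]],"gripper":[1,1,1,1,1]}' 80
```

```text
clock: 16.25
position: [0.5439, -0.0502, 0.2638]
tool_rot: [-3.142, 0.0, 1.433]
force: [1.9, 0.7, -2.4]
grip_width: 0.0226
finger_force: 79.2
```

```bash
python3 -m crank '{"travel":[[-0.01,-0.05,0],[-0.02,-0.1,0],[-0.03,-0.15,0],[-0.04,-0.2,0],[-0.04,-0.25,0]],"turn":[[0,0,0],[0,0,0],[0,0,0],[0,0,0],[0,0,0]],"gripper":[1,1,1,1,1]}' 80
```

```text
clock: 16.75
position: [0.5435, -0.0527, 0.2638]
tool_rot: [-3.142, 0.0, 1.433]
force: [1.3, 1.5, -3.0]
grip_width: 0.0225
finger_force: 79.2
```

```bash
python3 -m crank '{"travel":[[-0.01,-0.05,0],[-0.02,-0.1,0],[-0.03,-0.15,0],[-0.04,-0.2,0],[-0.04,-0.25,0]],"turn":[[0,0,0],[0,0,0],[0,0,0],[0,0,0],[0,0,0]],"gripper":[1,1,1,1,1]}' 80
```

```text
clock: 17.25
position: [0.5431, -0.0552, 0.2638]
tool_rot: [-3.142, 0.0, 1.433]
force: [0.7, 1.5, -2.0]
grip_width: 0.0228
finger_force: 79.1
```

```bash
python3 -m crank '{"travel":[[-0.01,-0.05,0],[-0.02,-0.1,0],[-0.03,-0.15,0],[-0.03,-0.2,0],[-0.03,-0.2,0]],"turn":[[0,0,0],[0,0,0],[0,0,0],[0,0,0],[0,0,0]],"gripper":[1,1,1,1,1]}' 80
```

```text
clock: 17.75
position: [0.5428, -0.0573, 0.2638]
tool_rot: [-3.142, 0.0, 1.433]
force: [0.7, 0.3, -2.7]
grip_width: 0.0226
finger_force: 79.1
```

```bash
python3 -m crank '{"travel":[[-0.01,-0.05,0],[-0.02,-0.1,0],[-0.03,-0.15,0],[-0.03,-0.2,0],[-0.03,-0.2,0]],"turn":[[0,0,0],[0,0,0],[0,0,0],[0,0,0],[0,0,0]],"gripper":[1,1,1,1,1]}' 80
```

```text
clock: 18.25
position: [0.5425, -0.0593, 0.2638]
tool_rot: [-3.142, 0.0, 1.433]
force: [0.4, 0.3, -2.6]
grip_width: 0.0226
finger_force: 79.1
```

```bash
python3 -m crank '{"travel":[[-0.01,-0.05,0],[-0.02,-0.1,0],[-0.03,-0.15,0],[-0.03,-0.2,0],[-0.03,-0.2,0]],"turn":[[0,0,0],[0,0,0],[0,0,0],[0,0,0],[0,0,0]],"gripper":[1,1,1,1,1]}' 80
```

```text
clock: 18.75
position: [0.5422, -0.0613, 0.2638]
tool_rot: [-3.141, 0.0, 1.433]
force: [-0.1, 1.1, -2.7]
grip_width: 0.023
finger_force: 79.0
```

```bash
python3 -m crank '{"travel":[[-0.01,-0.05,0],[-0.02,-0.1,0],[-0.03,-0.15,0],[-0.03,-0.2,0],[-0.03,-0.2,0]],"turn":[[0,0,0],[0,0,0],[0,0,0],[0,0,0],[0,0,0]],"gripper":[1,1,1,1,1]}' 80
```

```text
clock: 19.25
position: [0.5419, -0.0633, 0.2638]
tool_rot: [-3.141, 0.0, 1.433]
force: [0.5, 0.2, -2.8]
grip_width: 0.0226
finger_force: 79.0
```

```bash
python3 -m crank '{"travel":[[-0.01,-0.05,0],[-0.02,-0.1,0],[-0.03,-0.15,0],[-0.03,-0.2,0],[-0.03,-0.2,0]],"turn":[[0,0,0],[0,0,0],[0,0,0],[0,0,0],[0,0,0]],"gripper":[1,1,1,1,1]}' 80
```

```text
clock: 19.75
position: [0.5416, -0.0653, 0.2638]
tool_rot: [-3.142, 0.0, 1.433]
force: [0.1, -0.8, -3.1]
grip_width: 0.0228
finger_force: 79.0
```

```bash
python3 - <<'E'
from workcell import bot
from h import *
import cv2
F=[]
for i in range(6): 
    f=bot.grab_frame("side"); F.append(bot.observe()["force"])
print(np.mean(F,0))
im=[]
for n,(x0,y0,x1,y1) in {"top":(110,140,235,280),"side":(110,190,235,330)}.items():
    f=bot.grab_frame(n); cv2.imwrite(f"pics/raw_{n}.png",f["pixels"][:,:,::-1]); im.append(cv2.resize(f["pixels"][y0:y1,x0:x1,::-1],(400,448),interpolation=cv2.INTER_CUBIC))
cv2.imwrite("pics/e2.png",cv2.convertScaleAbs(np.hstack(im),alpha=1.6))
b=(.5821,.2491,1.4325);b2=(.5863,.2485,1.4325)
for x,z in((.076,.274),(.0,.294),(-.025,.291)):
  p=W(b2,(x,0,z));print(x,(proj("top",p)-[110,140])*3.2,(proj("side",p)-[110,190])*3.2+[400,0])
E
```

```text
[ 0.62952565  0.49483922 -2.88176509]
0.076 [116.0058936 147.2062137] [555.33599633 259.21742426]
0.0 [199.33459092 156.56803936] [644.56636578 178.0315505 ]
-0.025 [229.57922404 161.96328995] [674.68231459 162.02000367]
```

View pics/e2.png

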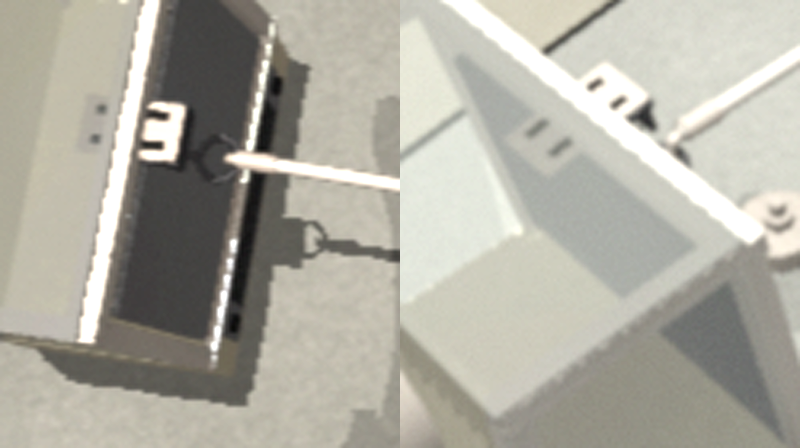

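The flap has followed: the ring is at about (215,157) in the top part, with the hook end at (228,157) on its outer rim. The catch has not been felt yet, so I keep pulling slowly.

```bash
python3 -m crank '{"travel":[[-0.01,-0.05,0],[-0.02,-0.1,0],[-0.03,-0.15,0],[-0.03,-0.2,0],[-0.03,-0.2,0]],"turn":[[0,0,0],[0,0,0],[0,0,0],[0,0,0],[0,0,0]],"gripper":[1,1,1,1,1]}' 80
```

```text
clock: 20.65
position: [0.5415, -0.0663, 0.2638]
tool_rot: [3.141, -0.001, 1.434]
force: [1.5, 6.8, -4.3]
grip_width: 0.023
finger_force: 79.0
```

```bash
python3 -m crank '{"travel":[[-0.01,-0.05,0],[-0.02,-0.1,0],[-0.03,-0.15,0],[-0.03,-0.2,0],[-0.03,-0.2,0]],"turn":[[0,0,0],[0,0,0],[0,0,0],[0,0,0],[0,0,0]],"gripper":[1,1,1,1,1]}' 80
```

```text
clock: 21.15
position: [0.5411, -0.0688, 0.2638]
tool_rot: [-3.142, -0.0, 1.433]
force: [0.2, 4.4, -4.2]
grip_width: 0.0229
finger_force: 78.9
```

```bash
python3 -m crank '{"travel":[[-0.01,-0.05,0],[-0.01,-0.1,0],[-0.02,-0.15,0],[-0.02,-0.15,0],[-0.02,-0.15,0]],"turn":[[0,0,0],[0,0,0],[0,0,0],[0,0,0],[0,0,0]],"gripper":[1,1,1,1,1]}' 80
```

```text
clock: 21.65
position: [0.5409, -0.071, 0.2638]
tool_rot: [3.142, 0.0, 1.433]
force: [1.0, -0.1, -2.7]
grip_width: 0.0229
finger_force: 79.0
```

Force rose to 6.8 N, then dropped to about 0, so the catch has snapped. One small further pull to check.

```bash
python3 -m crank '{"travel":[[0,-0.02,0],[0,-0.04,0],[0,-0.06,0],[0,-0.08,0],[0,-0.1,0]],"turn":[[0,0,0],[0,0,0],[0,0,0],[0,0,0],[0,0,0]],"gripper":[1,1,1,1,1]}' 80
```

```text
clock: 22.15
position: [0.5408, -0.0718, 0.2638]
tool_rot: [-3.142, 0.0, 1.433]
force: [0.3, -0.3, -2.0]
grip_width: 0.0228
finger_force: 79.1
```

```bash
python3 -m crank '{"travel":[[0,-0.02,0],[0,-0.04,0],[0,-0.06,0],[0,-0.08,0],[0,-0.1,0]],"turn":[[0,0,0],[0,0,0],[0,0,0],[0,0,0],[0,0,0]],"gripper":[1,1,1,1,1]}' 80
```

```text
clock: 22.65
position: [0.5409, -0.0727, 0.2638]
tool_rot: [-3.142, 0.0, 1.433]
force: [-0.0, -0.3, -2.8]
grip_width: 0.0226
finger_force: 79.1
```

```bash
python3 -m crank '{"travel":[[0,-0.02,0],[0,-0.04,0],[0,-0.06,0],[0,-0.06,0],[0,-0.06,0]],"turn":[[0,0,0],[0,0,0],[0,0,0],[0,0,0],[0,0,0]],"gripper":[1,1,1,1,1]}' 80
```

```text
clock: 23.15
position: [0.5409, -0.0733, 0.2638]
tool_rot: [-3.142, -0.0, 1.433]
force: [-0.2, 0.7, -2.6]
grip_width: 0.0227
finger_force: 79.1
```

```bash
python3 -m crank '{"travel":[[0,-0.02,0],[0,-0.04,0],[0,-0.06,0],[0,-0.06,0],[0,-0.06,0]],"turn":[[0,0,0],[0,0,0],[0,0,0],[0,0,0],[0,0,0]],"gripper":[1,1,1,1,1]}' 80
```

```text
clock: 23.65
position: [0.5409, -0.0738, 0.2638]
tool_rot: [-3.142, -0.0, 1.433]
force: [0.7, 0.2, -2.8]
grip_width: 0.0227
finger_force: 79.1
```

```bash
python3 -m crank '{"travel":[[0,-0.02,0],[0,-0.04,0],[0,-0.06,0],[0,-0.06,0],[0,-0.06,0]],"turn":[[0,0,0],[0,0,0],[0,0,0],[0,0,0],[0,0,0]],"gripper":[1,1,1,1,1]}' 80
```

```text
clock: 24.15
position: [0.5409, -0.0744, 0.2638]
tool_rot: [-3.142, -0.0, 1.433]
force: [0.3, 0.5, -2.0]
grip_width: 0.0228
finger_force: 79.1
```

```bash
python3 - <<'E'
from workcell import bot
import cv2,numpy as np
F=[];S=[]
for i in range(6):
    S.append(bot.grab_frame("top")["pixels"][:,:,::-1].astype(float)); F.append(bot.observe()["force"])
print(np.mean(F,0))
a=cv2.imread("pics/raw_top.png"); b=np.mean(S,0).astype(np.uint8); cv2.imwrite("pics/raw_top2.png",b)
u=lambda i:cv2.resize(cv2.cvtColor(i,cv2.COLOR_BGR2GRAY)[200:230,190:250],None,fx=8,fy=8,interpolation=cv2.INTER_CUBIC)
A,B=u(a),u(b)
# ring shadow (left part only, cols 203-212), and tail 240.. 
for n,(x0,x1) in {"ring":(12,22)}.items():
    t=A[5*8:23*8,x0*8:x1*8]; m=cv2.matchTemplate(B,t,cv2.TM_CCOEFF_NORMED); _,v,_,l=cv2.minMaxLoc(m); print(n,v,(l[0]-x0*8)/8,(l[1]-40)/8)
g=cv2.cvtColor(b,cv2.COLOR_BGR2GRAY)[205:222,200:222]; g0=cv2.cvtColor(a,cv2.COLOR_BGR2GRAY)[205:222,200:222]
print(g0[::1]);print(g)
E
```

```text
[ 0.04386212  1.11421617 -2.78014905]
ring 0.7685520052909851 1.125 0.25
[[117 118 118 116 114 114 116 119 121 120 117 117 117 117 117 119 119 120
  118 118 118 119]
 [115 118 118 117 114 115 117 118 120 119 118 118 119 119 119 118 118 118
  118 120 120 120]
 [111 113 115 115 117 117 118 120 122 118 118 119 119 118 118 118 118 119
  120 121 122 119]
 [ 66  67  67  71  94 113 113 112 112 114 119 120 120 118 117 119 120 122
  121 121 120 120]
 [ 56  58  58  59  64  69  72  71  68  92 114 118 118 118 119 121 122 122
  121 120 118 117]
 [ 57  55  57  58  60  67  91  90  67  66  94 114 118 118 119 120 120 119
  121 121 119 119]
 [ 57  57  57  57  63  90 112 113  94  68  68  98 118 117 116 118 119 120
  121 119 119 120]
 [ 57  57  57  58  61  91 114 119 118  98  72  90 112 115 116 118 120 119
  118 119 120 122]
 [ 59  59  59  59  64  92 116 120 118 112  91  68  93 113 115 117 118 118
  116 116 119 120]
 [ 59  59  57  57  63  96 118 119  99  93  86  63  86 106 109 111 111 112
  111 111 113 119]
 [ 57  56  57  57  62  93 117 118  95  68  63  58  62  63  64  66  68  68
   66  67  71  96]
 [ 5
[... 1436 characters left out ...]
4 109 106  88  89 108 112 111
  110 110 113 119]
 [ 58  57  56  57  62  93 117 121 121 118  99  73  64  60  61  65  67  67
   67  67  71  95]
 [ 57  58  57  56  60  90 113 118 120 120 115  91  62  56  56  57  59  60
   60  60  60  64]
 [ 57  57  57  55  59  89 113 118 120 119 116  94  62  57  58  58  60  60
   60  60  60  60]
 [ 57  58  57  56  60  88 109 115 118 115 110  89  61  62  67  69  65  60
   60  59  59  59]
 [ 58  57  57  58  63  66  68  89 107  92  70  63  65  90 110 113  96  74
   70  70  68  63]
 [ 58  58  58  63  87  89  70  65  66  68  69  71  92 111 117 121 121 119
  119 116 111  92]
 [ 58  59  60  64  92 111 110  91  74  94 112 115 118 119 121 126 126 125
  124 121 118 114]]
```

```bash
python3 -m crank '{"travel":[[0,-0.02,0],[0,-0.03,0],[0,-0.04,0],[0,-0.04,0],[0,-0.04,0]],"turn":[[0,0,0],[0,0,0],[0,0,0],[0,0,0],[0,0,0]],"gripper":[1,1,1,1,1]}' 80; python3 -c "
from workcell import bot
import numpy as np
F=[]
for i in range(4): bot.grab_frame('top'); F.append(bot.observe()['force'])
print(np.mean(F,0))"
```

```text
clock: 24.95
position: [0.5409, -0.0747, 0.2638]
tool_rot: [3.142, -0.0, 1.433]
force: [0.6, 3.3, -2.5]
grip_width: 0.0229
finger_force: 79.1
[ 0.41857493  3.29743834 -2.31036511]
```

```bash
python3 -m crank '{"travel":[[0,-0.02,0],[0,-0.03,0],[0,-0.04,0],[0,-0.04,0],[0,-0.04,0]],"turn":[[0,0,0],[0,0,0],[0,0,0],[0,0,0],[0,0,0]],"gripper":[1,1,1,1,1]}' 80; python3 -c "
from workcell import bot
import numpy as np
F=[]
for i in range(4): bot.grab_frame('top'); F.append(bot.observe()['force'])
print(np.mean(F,0))"
```

```text
clock: 25.65
position: [0.5409, -0.0751, 0.2638]
tool_rot: [3.142, -0.0, 1.433]
force: [-0.2, 5.1, -2.5]
grip_width: 0.0227
finger_force: 79.0
[ 0.35887105  5.5164592  -2.68476076]
```

Force rises steeply, 5.5 N on the buffer, so the flap is seated. Unhook: forward to mid-ring, up, then out.

```bash
python3 -m crank '{"travel":[[0.02,0.2,0],[0.05,0.4,0],[0.1,0.6,0],[0.1,0.8,0],[0.1,1,0]],"turn":[[0,0,0],[0,0,0],[0,0,0],[0,0,0],[0,0,0]],"gripper":[1,1,1,1,1]}' 80
python3 -m crank '{"travel":[[0,0,0.2],[0,0,0.4],[0,0,0.6],[0,0,0.8],[0,0,1]],"turn":[[0,0,0],[0,0,0],[0,0,0],[0,0,0],[0,0,0]],"gripper":[1,1,1,1,1]}' 80
```

```text
clock: 26.35
position: [0.5419, -0.0652, 0.2638]
tool_rot: [3.142, 0.0, 1.433]
force: [-0.3, 0.6, -1.3]
grip_width: 0.0227
finger_force: 79.1
clock: 26.85
position: [0.5419, -0.0654, 0.274]
tool_rot: [3.141, 0.0, 1.433]
force: [0.0, 0.3, -1.8]
grip_width: 0.0228
finger_force: 79.1
```

```bash
python3 -m crank '{"travel":[[0,0,0.4],[0,0,0.8],[0,0,1.2],[0,0,1.6],[0,0,2]],"turn":[[0,0,0],[0,0,0],[0,0,0],[0,0,0],[0,0,0]],"gripper":[1,1,1,1,1]}' 80
python3 -c "
from workcell import bot
import numpy as np,cv2
F=[]
for i in range(4): b=bot.grab_frame('top')['pixels'][:,:,::-1]; F.append(bot.observe()['force'])
print(np.mean(F,0)); print(cv2.cvtColor(b,cv2.COLOR_BGR2GRAY)[205:222:2,200:222])"
```

```text
clock: 27.35
position: [0.5419, -0.0653, 0.2942]
tool_rot: [3.142, -0.0, 1.433]
force: [0.6, 0.3, -1.9]
grip_width: 0.0226
finger_force: 79.1
[-7.93646190e-02 -1.76634508e-03 -2.21436508e+00]
[[ 96 116 118 116 114 114 115 118 121 120 118 118 117 116 118 118 120 120
  119 117 119 120]
 [109 112 114 114 116 118 117 120 119 118 118 119 119 117 117 118 120 118
  120 121 120 120]
 [ 56  58  56  58  64  67  67  67  66  66  70  93 114 117 118 120 120 122
  121 121 117 117]
 [ 56  56  57  57  62  87  92  95 112 113  95  73  72  91 112 118 119 120
  120 121 120 119]
 [ 59  57  58  58  64  93 116 120 121 120 118 115 110  91  95 115 117 117
  117 117 118 121]
 [ 58  58  57  57  62  93 117 120 115  94  72  92 105  86  65  66  71  94
  113 115 115 116]
 [ 55  57  57  56  59  89 113 118 115  95  72  63  58  57  58  58  61  61
   60  60  61  60]
 [ 58  58  57  59  64  66  69  90 107  93  70  63  62  66  68  68  66  61
   61  60  58  59]
 [ 58  60  60  64  92 111 111  92  74  95 112 116 119 120 121 126 124 121
  119 117 114 112]]
```

```bash
python3 -m crank '{"travel":[[-0.1,-0.8,0],[-0.3,-2,0],[-0.4,-3.2,0],[-0.6,-4.6,0],[-0.8,-6,0]],"turn":[[0,0,0],[0,0,0],[0,0,0],[0,0,0],[0,0,0]],"gripper":[1,1,1,1,1]}' 80
python3 -m crank '{"travel":[[-2,-1,0],[-4.5,-2,0],[-7,-3,0],[-9,-4,0],[-10.3,-4.3,0]],"turn":[[0,0,0],[0,0,-0.5],[0,0,-1.1],[0,0,-1.1],[0,0,-1.1]],"gripper":[1,1,1,1,1]}' 80
python3 -m crank '{"travel":[[0,0,-3],[0,0,-6.5],[0,0,-10],[0,0,-13],[0,0,-15]],"turn":[[0,0,0],[0,0,0],[0,0,0],[0,0,0],[0,0,0]],"gripper":[1,1,1,1,1]}' 80
python3 -m crank '{"travel":[[0,0,0],[0,0,0],[0,0,0],[0,0,0],[0,0,0]],"turn":[[0,0,0],[0,0,0],[0,0,0],[0,0,0],[0,0,0]],"gripper":[1,1,1,1,1]}' 80
python3 -c "
from workcell import bot
import cv2
s=bot.observe();print(s['position'],s['tool_rot'])
b=bot.grab_frame('top')['pixels'][:,:,::-1];print(cv2.cvtColor(b,cv2.COLOR_BGR2GRAY)[205:222:2,200:222])"
```

```text
clock: 28.05
position: [0.5336, -0.1269, 0.2937]
tool_rot: [-3.141, 0.0, 1.432]
force: [-0.0, 0.9, -2.1]
grip_width: 0.023
finger_force: 79.1
clock: 28.55
position: [0.4293, -0.17, 0.2939]
tool_rot: [-3.142, 0.001, 1.412]
force: [0.5, 0.2, -2.3]
grip_width: 0.0227
finger_force: 79.1
clock: 29.05
position: [0.4303, -0.1681, 0.142]
tool_rot: [-3.14, -0.001, 1.414]
force: [0.3, -0.2, -2.5]
grip_width: 0.0226
finger_force: 79.2
clock: 29.55
position: [0.4312, -0.1685, 0.1445]
tool_rot: [3.14, 0.0, 1.414]
force: [-0.6, -0.2, -2.2]
grip_width: 0.023
finger_force: 79.0
[ 0.43121815 -0.16846681  0.14452565] [3.14037697e+00 4.03173231e-04 1.41359980e+00]
[[ 97 116 116 116 114 114 115 118 120 120 117 117 117 117 117 118 120 119
  119 118 119 120]
 [109 113 114 114 116 118 117 120 120 118 119 120 119 119 116 118 119 118
  120 121 120 120]
 [ 56  57  58  60  63  67  69  65  65  66  70  94 114 117 118 120 122 121
  121 120 118 117]
 [ 57  56  56  58  62  86  92  96 112 112  94  72  73  91 111 117 119 121
  121 120 119 120]
 [ 59  58  58  59  63  93 116 119 121 121 118 115 109  90  94 115 118 117
  117 117 118 120]
 [ 57  58  58  58  62  94 117 121 121 120 118 118 112  87  72  99 120 121
  122 122 123 122]
 [ 57  57  57  56  59  89 112 119 121 119 119 114  89  66  92 117 122 124
  123 122 122 123]
 [ 58  57  57  57  63  67  69  89 107  92  69  62  65  90 113 120 120 121
  122 120 119 119]
 [ 60  58  60  64  92 111 110  92  74  94 112 115 119 119 121 126 127 126
  124 121 118 117]]
```

The ring's shadow is unchanged with the pole away, so the flap holds. Now lower the pole into the forks.

```bash
python3 -m crank '{"travel":[[0,0,-2],[0,0,-4],[0,0,-6],[0,0,-7.5],[0,0,-8.5]],"turn":[[0,0,0],[0,0,0],[0,0,0],[0,0,0],[0,0,0]],"gripper":[1,1,1,1,1]}' 80
python3 -m crank '{"travel":[[0,0,-0.3],[0,0,-0.6],[0,0,-0.9],[0,0,-1.2],[0,0,-1.4]],"turn":[[0,0,0],[0,0,0],[0,0,0],[0,0,0],[0,0,0]],"gripper":[1,1,1,1,1]}' 80
```

```text
clock: 30.1
position: [0.4307, -0.1682, 0.058]
tool_rot: [-3.141, -0.0, 1.414]
force: [0.1, -0.3, -1.5]
grip_width: 0.0228
finger_force: 79.3
clock: 30.6
position: [0.431, -0.1684, 0.0448]
tool_rot: [3.141, 0.0, 1.414]
force: [0.3, 0.6, -0.9]
grip_width: 0.0229
finger_force: 79.3
```

```bash
python3 -m crank '{"travel":[[0,0,-0.05],[0,0,-0.1],[0,0,-0.1],[0,0,-0.1],[0,0,-0.1]],"turn":[[0,0,0],[0,0,0],[0,0,0],[0,0,0],[0,0,0]],"gripper":[1,1,1,1,1]}' 80
```

```text
clock: 31.1
position: [0.4314, -0.1683, 0.044]
tool_rot: [3.141, 0.0, 1.414]
force: [3.7, -0.3, 4.8]
grip_width: 0.0229
finger_force: 80.1
```

Contact is as it was at the grasp. Release, rise, and compare with the first images.

```bash
python3 -m crank '{"travel":[[0,0,0],[0,0,0],[0,0,0],[0,0,0],[0,0,0]],"turn":[[0,0,0],[0,0,0],[0,0,0],[0,0,0],[0,0,0]],"gripper":[0.7,0.6,0.5,0.3,0]}' 20
python3 -m crank '{"travel":[[0,0,0],[0,0,0],[0,0,0],[0,0,0],[0,0,0]],"turn":[[0,0,0],[0,0,0],[0,0,0],[0,0,0],[0,0,0]],"gripper":[0,0,0,0,0]}' 20
python3 -m crank '{"travel":[[0,0,1],[0,0,3],[0,0,6],[0,0,9],[0,0,12]],"turn":[[0,0,0],[0,0,0],[0,0,0],[0,0,0],[0,0,0]],"gripper":[0,0,0,0,0]}' 20
python3 -m crank '{"travel":[[-2,-4,0],[-4,-8,0],[-6,-13,0],[-8,-17,0],[-8,-20,0]],"turn":[[0,0,0],[0,0,0],[0,0,0],[0,0,0],[0,0,0]],"gripper":[0,0,0,0,0]}' 20
python3 -m crank '{"travel":[[0,0,0],[0,0,0],[0,0,0],[0,0,0],[0,0,0]],"turn":[[0,0,0],[0,0,0],[0,0,0],[0,0,0],[0,0,0]],"gripper":[0,0,0,0,0]}' 20
python3 - <<'E'
from workcell import bot
import cv2,numpy as np
b=bot.grab_frame('top')['pixels'][:,:,::-1]; a=cv2.resize(cv2.imread("pics/top0.png"),(560,420),interpolation=cv2.INTER_AREA)
g=lambda i:cv2.cvtColor(i,cv2.COLOR_BGR2GRAY).astype(np.float32)
A,B=g(a),g(b)
for n,(x0,y0,x1,y1) in {"pole":(222,230,365,275),"lid":(235,165,270,200),"cap":(280,168,312,200),"jar":(318,165,353,200),"beaker":(362,160,395,195)}.items():
    print(n,cv2.phaseCorrelate(A[y0:y1,x0:x1].copy(),B[y0:y1,x0:x1].copy()),np.abs(A-B)[y0:y1,x0:x1].mean())
print(B[205:222:2,200:222].astype(int))
w=cv2.resize(b[215:290,215:375],(640,300),interpolation=cv2.INTER_CUBIC); cv2.imwrite("pics/f0.png",w)
print(bot.observe()["clock"])
E
```

```text
clock: 31.6
position: [0.4307, -0.1683, 0.0437]
tool_rot: [-3.141, 0.0, 1.414]
force: [0.1, 0.6, 0.1]
grip_width: 0.0702
finger_force: 0.0
clock: 32.1
position: [0.4309, -0.1683, 0.0438]
tool_rot: [-3.142, 0.0, 1.414]
force: [-0.8, -1.1, 1.2]
grip_width: 0.0856
finger_force: 0.0
clock: 32.6
position: [0.4307, -0.168, 0.1657]
tool_rot: [3.141, -0.0, 1.414]
force: [0.0, -0.1, 0.3]
grip_width: 0.0853
finger_force: 0.0
clock: 33.1
position: [0.3476, -0.3713, 0.1646]
tool_rot: [-3.141, 0.001, 1.41]
force: [0.8, 1.2, 0.7]
grip_width: 0.0853
finger_force: 0.0
clock: 33.6
position: [0.3512, -0.3677, 0.164]
tool_rot: [3.141, 0.0, 1.415]
force: [0.4, -0.1, 0.0]
grip_width: 0.0852
finger_force: 0.0
pole ((-0.12070933103906611, 0.5172157922079705), 0.9214254906148086) 8.612898
lid ((-0.07788576501448219, 0.040453112608403785), 0.9855524314406477) 5.5306125
cap ((0.0530149290848847, -0.009634618761921843), 0.9018974879290909) 5.2529297
jar ((0.042904304278540195, 0.02256932718342597), 1.0048177933527365) 5.062857
beaker ((0.01742703301818338, 0.017105837292628934), 0.9935385165391145) 4.5774894
[[ 99 118 119 117 115 116 116 120 123 121 120 118 118 118 118 121 121 121
  120 120 120 122]
 [110 114 116 116 118 120 119 121 122 120 119 120 121 119 119 120 121 120
  121 122 122 122]
 [ 58  57  58  59  65  69  68  67  67  66  71  95 115 118 119 121 122 122
  122 122 120 118]
 [ 57  57  58  58  63  87  95  98 113 114  95  73  73  92 113 119 120 121
  122 121 121 120]
 [ 59  59  59  58  64  94 117 121 121 122 119 117 111  90  94 116 118 118
  117 118 120 123]
 [ 59  59  58  58  63  94 118 123 122 121 120 119 113  88  73 100 120 123
  123 123 124 124]
 [ 57  58  58  55  60  91 114 119 121 121 119 116  90  67  93 118 124 125
  125 125 124 125]
 [ 58  59  58  59  64  67  69  89 107  93  71  63  66  91 114 120 122 122
  123 122 120 121]
 [ 59  60  61  66  92 113 111  93  75  95 114 117 120 121 123 127 127 126
  126 123 120 118]]
33.65
```

```bash
python3 - <<'E'
from workcell import bot
import cv2,numpy as np
def chk(n,x0,y0,x1,y1):
    b=bot.grab_frame(n)['pixels'][:,:,::-1]; a=cv2.resize(cv2.imread(f"pics/{n}0.png"),(560,420),interpolation=cv2.INTER_AREA)
    for i in (a,b):
        g=cv2.cvtColor(i,cv2.COLOR_BGR2GRAY)[y0:y1,x0:x1]; c,l,st,ce=cv2.connectedComponentsWithStats((g<38).astype(np.uint8))
        k=1+np.argmax(st[1:,4]); pts=np.argwhere(l==k)[:,::-1].astype(np.float32); v=cv2.fitLine(pts,cv2.DIST_L2,0,.01,.01).ravel()
        print(n,st[k].tolist(),ce[k],np.degrees(np.arctan2(v[1],v[0])))
    return a,b
chk("top",290,235,355,275); a,b=chk("side",320,205,375,255)
g=lambda i:cv2.cvtColor(i,cv2.COLOR_BGR2GRAY).astype(np.float32)
for n,(x0,y0,x1,y1) in {"hook":(255,275,295,305),"rear":(355,202,385,235)}.items(): print(n,cv2.phaseCorrelate(g(a)[y0:y1,x0:x1].copy(),g(b)[y0:y1,x0:x1].copy()))
E
```

```text
top [34, 18, 18, 6, 45] [44.31111111 20.4       ] 14.4114
top [10, 15, 42, 13, 189] [36.87830688 21.31216931] 8.697439
side [8, 13, 34, 29, 304] [24.80592105 26.37171053] -36.417202
side [7, 13, 35, 29, 320] [24.646875 26.50625 ] -36.614956
hook ((0.1768748835576659, 0.03835812466509836), 0.9879776771863301)
rear ((0.10650742595321461, -0.00865643482021028), 0.9531786962791725)
```

```bash
python3 -c "
from workcell import bot
print(bot.job_done())"
```

```text
the job is handed in; nothing more can be done
None
```

I handed the job in at about 34 s: the flap is shut on its catch and buffer (highest pull read 6.8 N), the pole is back in both forks to within image accuracy, and the bystanders haven't moved.

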